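Spin the finishing turntable and stop it on its mark

ROBOT

A 6-joint arm with a two-finger parallel gripper is mounted at the origin on the work surface. World frame = base frame: x ahead of the robot, y to its left, z up, the work surface at z = 0. Lengths are in m, angles in rad, forces in N, time in s.
With the tool pointing down it reaches from about 0.15 to 0.775 m from the base axis. Payload 6.1 kg.
Tool frame: the origin (TCP) lies between the finger pads; the fingertips stand 11 mm ahead of it and the grasp point (between the pads) lies 8 mm behind it; x points along the fingers, y is the direction in which the jaws open and shut, and the axes are right-handed (so a half turn about x gives the same grasp; the last joint's range is limited). The gripper opens to 85 mm and grips with 20 to 120 N. Pads are 22 mm wide; open, the fingers measure 114 mm over their backs; the gripper's body (76 mm by 85 mm) begins 54 mm behind the grasp point. The pads swing forward as they close: fully open they stand 13 mm farther back than shut.
Start: joints at [1.105, 0.126, -0.04, 1.405, 0, 1.571], TCP at [0.236, 0.469, 0.219] pointing down, gripper open.
Joint ranges: [-2.72, 2.72], [-0.95, 1.95], [-1.27, 1.35], [-1.78, 2.02], [-1.46, 1.47], [-3.14, 3.14]. Speed limits (rad/s): [2.39, 2.39, 3.01, 3.14, 3.14, 3.14].

INTERFACE

Orientations are given as a unit quaternion [w, x, y, z].
In Python, from workcell import bot, snapshot, get_calibration gives the robot as it stands.
- The arm moves only by the tool drive_tool, never from a script. Its arguments are lists of equal length, an entry for each row: "jaw": the gripper's target within -1 to 1 (fully open at 1, half-way at 0, shut at -1); "translation": the shift along the world's x, y, z in cm, a list of three; "dr": the turn, a rotation vector about the world's x, y, z in rad, a list of three. In form: {"jaw": [jaw, ...], "translation": [[x, y, z], ...], "dr": [[ax, ay, az], ...]}. A call has 1 to 8 rows; each row is the pose to reach, as a shift and turn from the pose commanded when the call began; what a row does not reach only later rows make up. A row lasts 1/10 s, in which the tool goes at most 50 mm and 8.59 degrees, less where a joint would pass 70% of its speed; a pose out of reach is approached as far as the arm can. A call with a gripper value outside its range is refused whole. The fingers move at their own pace and stop on an object; the grip force is fixed at half the most. Time passes only in rows, so rows that repeat a pose let the fingers close. It gives the time, the measured TCP pose, the force and the opening at its end, in the units of the state.
- bot.get_state(): the state, without advancing time (a new reading comes with each control period).
- snapshot(name): name is "scene" or "top" or "wrist"; returns the picture (480x640x3 uint8, blue, green, red); there is no depth.
- get_calibration(name): a dict with "vfov" (degrees; the focal length in pixels is half the picture's height over the tangent of half this angle, whatever the lens; pixels are square), "cx", "cy" (the principal point, pixels), "rvec" (rotation vector, rad) and "tvec" (3), from world to camera coordinates, as OpenCV has them; the wrist camera has in their place "mount" (4x4, takes a point from camera to tool coordinates, whose origin is the TCP and whose axes are the tool frame's). Camera axes: x right, y down, z forward; pixel columns grow to the right and rows downward; lengths in m; the calibration is good to about 2 mm. A picture is of the moment at which its call begins: read the wrist's pose just before it. get_calibration takes no time and is no camera call.
- bot.sign_off(): hands the job in, once; it reports no verdict.
The state is a dict: "t": time; "q": joint angles; "dq": joint speeds; "joint_efforts": joint torques, N m; "eef_pos": TCP position; "orientation": TCP orientation; "wrist_force": force on the tool from outside, world axes, zero at the start; "moment": the same for the moment, N m; "width": opening from 0.0 (shut) to 1.0 (fully open).
Only numpy, scipy, OpenCV 4.12 (cv2) and the standard library are available. Lean on these libraries where they do the work, as an engineer would, in place of code of your own. Each camera call takes 0.05 s, during which the arm holds its last target.

TASK

Flick the peg of the white finishing turntable with a fingertip so that the disc spins freely, untouched, for at least two seconds. Then, while it is still turning, brake it with a fingertip so that it stops with its red stripe facing the yellow gate block, and take the hand away. Do not touch the freshly lacquered candle holder standing on the disc, and leave the roll of tape and the tin where they are.

Things in the scene. Friction and masses are not known exactly. Their poses are not given: they have to be found in the camera images.
- turntable: Fixed turntable foot, dark steel, 170 mm across, bolted down; origin on the work surface under the spindle. It carries the white disc (280 mm across, 22 mm thick, flat top 57 mm above the work surface, 35 mm gap below), which turns endlessly about the vertical spindle, and the yellow gate block, 40 mm wide, 14 mm thick, 72 mm high, standing 13 mm outside the rim in the direction of this body's +x axis. The gate does not move.
- wheel (a joint): Disc angle about the upward vertical, rad, counterclockwise positive, unlimited; at 0 or any whole number of turns the red stripe faces the gate's middle. About 2 kg (0.017 kg m2) on a light bearing: each second it loses some 7% of its speed plus 0.03 rad/s. A few newtons of a fingertip on its top near the rim stop it at once.
- mark (a point): Point on the disc's top on the red stripe, 132 mm from the spindle, 57 mm above the work surface; moves with the disc. The stripe is radial, 10 mm wide, from 87 mm to 139 mm out, and continues down the rim.
- gate (a point): Fixed point 132 mm from the spindle at the disc top's height, in front of the middle of the gate block: where the mark should stop. x points outward to the gate block, y along the rim, z up.
- centre (a point): Centre of the disc's top, on the spindle axis, 57 mm above the work surface. The disc's top has a rubbery skin that gives 1 to 3 mm under a fingertip; below it all is rigid, so come down on it slowly (5 cm/s or less).
- peg (a point): Top centre of the black rubber-sleeved peg that stands on the disc, 16 mm across, 35 mm high (its top is 92 mm above the work surface), 70 mm from the spindle, straight opposite the red stripe; fixed to the disc. The disc's top is bare beyond it, from 78 mm out to the rim.
- holder: Freshly lacquered turned wooden candle holder, 62 mm across, 44 mm high, loose, standing on the middle of the disc and turning with it; origin at the centre of its underside. Not to be touched.
- tape: Roll of paper tape lying flat, 96 mm across (76 mm hole), 48 mm high; origin at the centre of its underside. To be left alone.
- tin: Round tin, 84 mm across, 60 mm high; origin at the centre of its underside. To be left alone.

How it is judged:
On the way, in this order (a step that is already met when the one before it is completed fails the run):
1. the disc spins freely (over 0.5 rad/s), touched by no finger, for two seconds ((velocity of joint wheel above 0.5 rad/s or velocity of joint wheel below -0.5 rad/s) and contact force between each of the arm, the fingers and turntable below 0.05 N), for 1.95 s.
2. a fingertip brakes the disc with the red stripe within 90 mm of the gate point (a disc that stops before that, by itself or elsewhere, meets steps 2 and 3 at once and fails) (((contact force between the fingers and turntable above 0.1 N and horizontal distance between mark and gate below 0.09 m) or (velocity of joint wheel between -0.05 and 0.05 rad/s and (contact force between the fingers and turntable below 0.05 N or horizontal distance between mark and gate above 0.09 m)))), for 0.1 s.
3. the disc has stopped and the finger is off it (velocity of joint wheel between -0.05 and 0.05 rad/s and (contact force between the fingers and turntable below 0.05 N or horizontal distance between mark and gate above 0.09 m)).
At the end, for the whole second after the job is handed in: The disc is at rest with the middle of its red stripe within 18 mm of the gate point (about the width of the gate block), the candle holder stands upright within 12 mm of the disc's centre, and the tape roll and the tin are within 10 mm of where they were (horizontal distance between mark and gate below 0.018 m and velocity of joint wheel between -0.03 and 0.03 rad/s and horizontal distance between holder and centre below 0.012 m and angle between holder's own z axis and vertical below 0.1 rad and distance of each of tape, tin from where it was at the start of the episode below 0.01 m); the robot touches nothing.
It fails at once if the lacquered holder is touched by the robot (contact force between any of the fingers, the arm and holder above 0.1 N).
It fails at once if the holder is lifted or thrown off the middle of the disc (height (world z) of holder above 0.067 m or horizontal distance between holder and centre above 0.015 m).
It fails at once if the tape or the tin is moved or lifted (distance of any of tape, tin from where it was at the start of the episode above 0.015 m).
It also fails if it takes over 61 s, if anything falls off the work surface, if the arm or the gripper's body presses on something with over 40 N, if the wrist force passes 120 N, or if a joint passes its speed limit or range.

## Working session

There is one attempt and no reset: what is moved stays moved. The work goes in short steps, Python scripts to look and compute and a tool call to move; the robot and the scene stay as the last step left them, time stands still between calls to the robot, and variables do not carry over. Pictures are saved under pics/ and viewed, and the job is handed in when it is done.

Besides the shell and the picture viewer there is one more tool, called by a JSON object that holds its "api" and its "payload", one argument or row to a line. drive_tool: Moves the arm, as the interface text tells. Its arguments: {"type":"object","properties":{"jaw":{"type":"array","items":{"type":"number"}},"translation":{"type":"array","items":{"type":"array","items":{"type":"number"}}},"dr":{"type":"array","items":{"type":"array","items":{"type":"number"}}}},"required":["jaw","translation","dr"]}

```bash
mkdir -p pics; ls
python3 - <<'E'
from workcell import bot, snapshot, get_calibration
import cv2
s=bot.get_state(); print({k:(s[k]) for k in s})
for n in("scene","top","wrist"):
    print(n,get_calibration(n)); 
for n in("scene","top"):
    cv2.imwrite(f"pics/{n}0.png",snapshot(n))
E
```

```text
pics
{'t': 0.0, 'q': array([ 1.10502985e+00,  1.26377126e-01, -4.06257592e-02,  1.40536883e+00,
       -1.30709717e-05,  1.57081128e+00]), 'dq': array([ 1.23830800e-04,  4.56575416e-04, -2.35950117e-03, -7.10153531e-04,
        6.70985661e-05, -2.20871363e-03]), 'joint_efforts': array([-9.58581609e-05, -4.35913110e+01,  3.52925920e+01,  1.73769338e-02,
       -5.43255987e-05,  1.50308114e-05]), 'eef_pos': array([0.23559596, 0.46869751, 0.21852185]), 'orientation': array([ 0.68789298,  0.16265093,  0.68814107, -0.16373696]), 'wrist_force': array([-0.39664472,  0.36542286,  0.43203196]), 'moment': array([-0.01512588,  0.00799805,  0.02571725]), 'width': 0.9964571223930047}
scene {'vfov': 51.154735050976, 'cx': 313.16673255818756, 'cy': 233.9577582251663, 'rvec': array([ 1.76202034,  2.09109989, -0.55848212]), 'tvec': array([ 0.04870399, -0.45356592,  1.1268701 ])}
top {'vfov': 49.859755566980596, 'cx': 318.2002889867197, 'cy': 237.61822276168635, 'rvec': array([ 2.19032559, -2.19712966,  0.0848178 ]), 'tvec': array([0.04174666, 0.58269257, 1.03471034])}
wrist {'vfov': 71.5126523480141, 'cx': 320.26023605839725, 'cy': 239.69099708711946, 'mount': array([[-3.82102977e-04, -2.80559966e-01,  9.59836423e-01,
        -1.53991688e-01],
       [ 9.99999645e-01,  6.13670212e-04,  5.77467287e-04,
         1.81325852e-04],
       [-7.51037223e-04,  9.59836303e-01,  2.80559632e-01,
        -7.14586826e-02],
       [ 0.00000000e+00,  0.00000000e+00,  0.00000000e+00,
         1.00000000e+00]])}
```

View pics/top0.png

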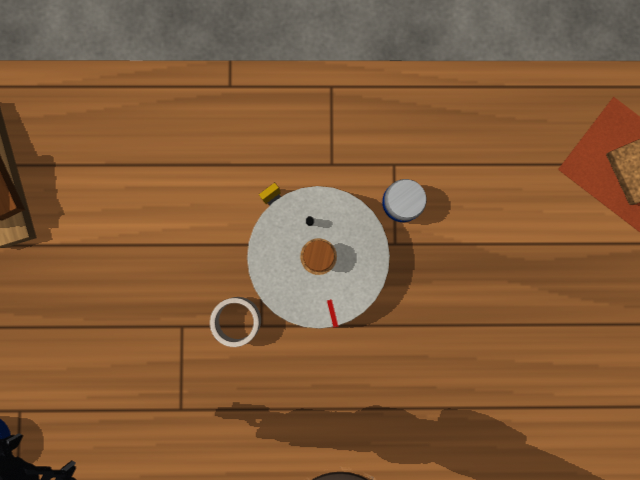

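View pics/scene0.png

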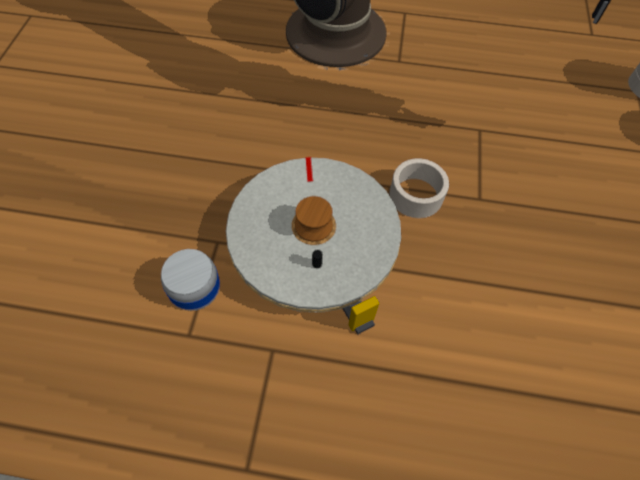

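The top picture shows the disc around (318,257), the peg top at (310,221), the stripe running from (330,300) to (336,326), the gate at (270,193), the tape at (234,322) and the tin at (405,200).

```bash
cat > h.py <<'E'
import numpy as np, cv2
from workcell import bot, snapshot, get_calibration
def cam(n):
    c=get_calibration(n); f=240/np.tan(np.radians(c["vfov"]/2))
    K=np.array([[f,0,c["cx"]],[0,f,c["cy"]],[0,0,1.]]); R=cv2.Rodrigues(c["rvec"])[0]
    return K,R,np.array(c["tvec"]).reshape(3)
def back(n,uv,z):
    K,R,t=cam(n); o=-R.T@t; d=R.T@np.linalg.solve(K,[uv[0],uv[1],1.]); return o+d*(z-o[2])/d[2]
def proj(n,P):
    K,R,t=cam(n); return cv2.projectPoints(np.atleast_2d(np.array(P,float)),cv2.Rodrigues(R)[0],t,K,None)[0].reshape(-1,2)
E
python3 - <<'E'
from h import *
for n,ps in dict(top=dict(disc=(318.3,257,.057),peg=(310,221.5,.092),s1=(330.5,300.5,.057),s2=(335.8,326,.057),gate=(270,191,.072),tape=(234.5,322,.048),tin=(405,200,.06),hold=(318.5,256,.101)),
 scene=dict(peg=(317.5,252,.092),s1=(310,181,.057),s2=(308.5,158,.057),hold=(314,208,.101))).items():
    for k,v in ps.items(): print(n,k,back(n,v[:2],v[2]).round(4))
for n in("top","scene"):
    im=cv2.imread(f"pics/{n}0.png"); 
    b=im[140:360,200:460] if n=="top" else im[140:320,150:460]
    cv2.imwrite(f"pics/{n}0c.png",cv2.resize(b,None,fx=2.5,fy=2.5,interpolation=cv2.INTER_CUBIC))
E
```

```text
top disc [0.5422 0.0403 0.057 ]
top peg [0.6088 0.0563 0.092 ]
top s1 [0.4573 0.0168 0.057 ]
top s2 [0.4079 0.0068 0.057 ]
top gate [0.6705 0.1341 0.072 ]
top tape [0.4157 0.2049 0.048 ]
top tin [ 0.6541 -0.1312  0.06  ]
top hold [0.5429 0.0405 0.101 ]
scene peg [0.6104 0.0588 0.092 ]
scene s1 [0.4596 0.0219 0.057 ]
scene s2 [0.4113 0.011  0.057 ]
scene hold [0.5409 0.0418 0.101 ]
```

View pics/top0c.png

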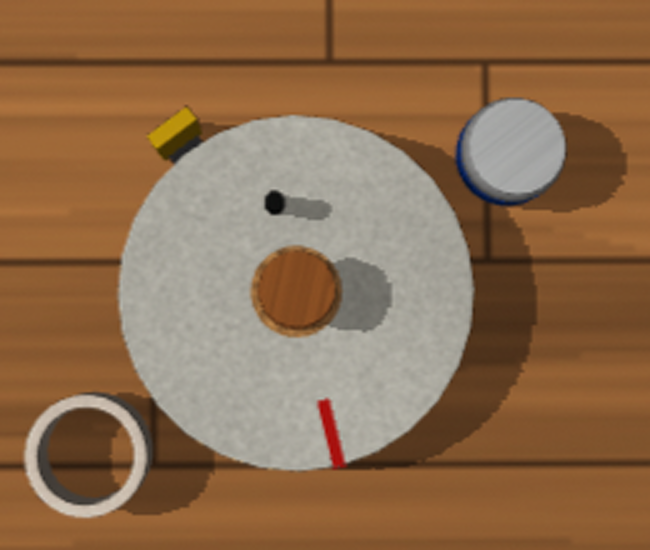

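Run:
```python
from h import *
from scipy.spatial.transform import Rotation as R
q=bot.get_state()["orientation"]; print(R.from_quat(np.roll(q,-1)).as_matrix().round(3))
im=cv2.imread("pics/top0.png")
m=((cv2.cvtColor(im,cv2.COLOR_BGR2HSV)[...,1]<45)&(im.min(2)>80)).astype(np.uint8)
m[:150]=0; 
n,l,st,c=cv2.connectedComponentsWithStats(m)
for i in range(1,n):
    if st[i,4]>500: print(st[i],c[i])
i=1+np.argmax(st[1:,4]); cs=max(cv2.findContours((l==i).astype(np.uint8),0,1)[0],key=len)
h=cv2.convexHull(cs); e=cv2.fitEllipse(h); print(e, back("top",e[0],.057))
m=((im[...,2]>130)&(im[...,1]<60)).astype(np.uint8); m[:,500:]=0
ys,xs=np.nonzero(m); print(xs.mean(),ys.mean(),back("top",(xs.mean(),ys.mean()),.057))
```

```text
[[-0.001  0.449  0.893]
 [-0.001  0.893 -0.449]
 [-1.    -0.001 -0.   ]]
[ 385  179   41   41 1302] [404.89938556 198.90322581]
[  248   186   142   142 14361] [317.92472669 256.3410626 ]
[211 298  48  49 629] [234.26868045 321.97138315]
((318.03363037109375, 256.7657165527344), (141.25592041015625, 141.36965942382812), 152.8361053466797) [0.54267531 0.04085007 0.057     ]
332.03478260869565 312.89565217391305 [0.43325481 0.01394658 0.057     ]
```

{"api": "drive_tool", "payload": {
  "jaw": [-1, -1, -1, -1, -1, -1, -1, -1],
  "translation": [
    [4, -4, 0],
    [8, -8, 0],
    [12, -12, 0],
    [16, -16, 0],
    [20, -20, 0],
    [24, -24, 0],
    [28, -29, 0],
    [31, -33, 0]
  ],
  "dr": [
    [0, 0, 0.09],
    [0, 0, 0.18],
    [0, 0, 0.27],
    [0, 0, 0.36],
    [0, 0, 0.45],
    [0, 0, 0.54],
    [0, 0, 0.63],
    [0, 0, 0.7]
  ]
}}

```text
t: 0.9
eef_pos: [0.5133, 0.1786, 0.2189]
orientation: [0.702, -0.084, 0.702, 0.084]
wrist_force: [-0.1, -0.7, -0.5]
width: 0.002
```

Run:
```python
from h import *
s=bot.get_state(); print(s["t"],s["q"].round(3),s["eef_pos"].round(4),s["width"],s["wrist_force"].round(2))
```

```text
0.9 [3.350e-01 1.610e-01 1.000e-03 1.411e+00 0.000e+00 9.700e-02] [0.5133 0.1786 0.2189] 0.00230178995031243 [-0.07 -0.66 -0.45]
```

{"api": "drive_tool", "payload": {
  "jaw": [-1, -1, -1, -1, -1, -1],
  "translation": [
    [4, -4, 0],
    [8, -8, -1],
    [11, -11.8, -4],
    [11, -11.8, -8],
    [11, -11.8, -12],
    [11, -11.8, -12]
  ],
  "dr": [
    [0, 0, 0],
    [0, 0, 0],
    [0, 0, 0],
    [0, 0, 0],
    [0, 0, 0],
    [0, 0, 0]
  ]
}}

```text
t: 1.5
eef_pos: [0.6179, 0.061, 0.0919]
orientation: [0.698, -0.082, 0.707, 0.082]
wrist_force: [-0.4, -0.1, 0.5]
width: -0.003
```

```bash
cat > st.py <<'E'
from h import *
from scipy.spatial.transform import Rotation as R
s=bot.get_state(); print(s["t"],s["q"].round(3),s["eef_pos"].round(4),s["width"],s["wrist_force"].round(2)); print(R.from_quat(np.roll(s["orientation"],-1)).as_matrix().round(3))
E
python3 st.py
python3 - <<'E'
from h import *
cv2.imwrite("pics/s1.png",cv2.resize(snapshot("scene")[120:340,130:470],None,fx=2.3,fy=2.3))
E
```

```text
1.5 [ 0.098  0.343 -0.043  1.197  0.    -0.134] [0.6179 0.061  0.0919] -0.0029677681116673073 [-0.36 -0.11  0.51]
[[-0.013 -0.231  0.973]
 [-0.001  0.973  0.231]
 [-1.     0.002 -0.013]]
```

View pics/s1.png

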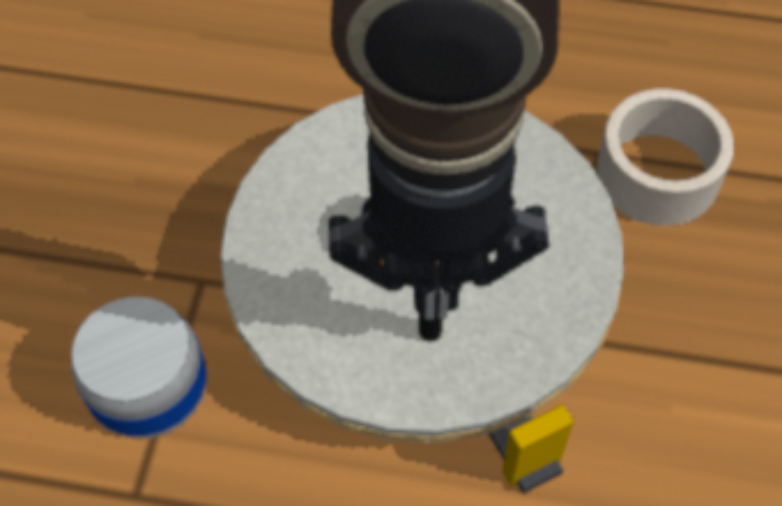

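{"api": "drive_tool", "payload": {
  "jaw": [-1, -1, -1],
  "translation": [
    [0, 0, 3],
    [0, 0, 5],
    [0, 0, 5]
  ],
  "dr": [
    [0, 0, 0],
    [0, 0, 0],
    [0, 0, 0]
  ]
}}

```text
t: 1.85
eef_pos: [0.6249, 0.0634, 0.1563]
orientation: [0.706, -0.083, 0.699, 0.083]
wrist_force: [1.4, 0.4, 0.6]
width: 0.0
```

```bash
python3 st.py
python3 - <<'E'
from h import *
cv2.imwrite("pics/s2.png",cv2.resize(snapshot("scene")[120:340,130:470],None,fx=2.3,fy=2.3))
E
```

```text
1.85 [ 0.101  0.319  0.066  1.308  0.    -0.134] [0.6249 0.0634 0.1563] 0.00012605515097505909 [1.4  0.42 0.58]
[[ 0.01  -0.233  0.972]
 [ 0.001  0.972  0.233]
 [-1.    -0.001  0.01 ]]
```

View pics/s2.png

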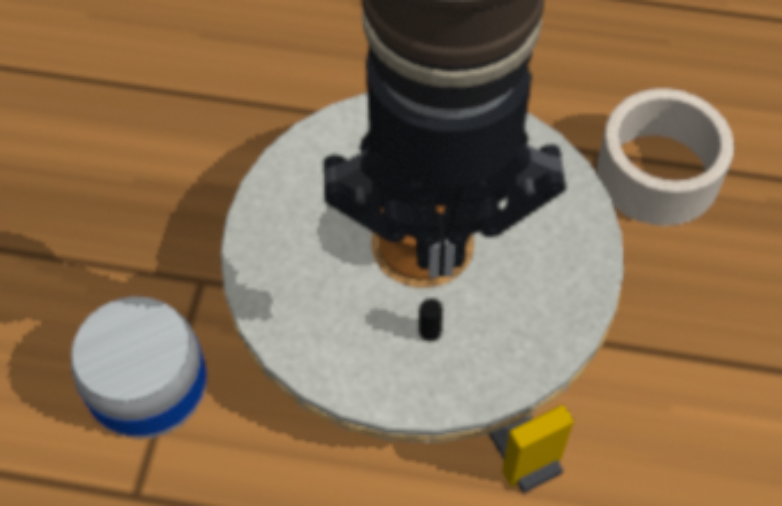

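{"api": "drive_tool", "payload": {
  "jaw": [-1, -1],
  "translation": [
    [0, 0, 0],
    [0, 0, 0]
  ],
  "dr": [
    [0, 0, 0],
    [0, 0, 0]
  ]
}}

```text
t: 2.1
eef_pos: [0.622, 0.0627, 0.1494]
orientation: [0.702, -0.083, 0.702, 0.083]
wrist_force: [0.1, 0.2, -0.2]
width: 0.001
```

```bash
python3 st.py
```

```text
2.1 [ 0.1    0.323  0.056  1.304 -0.    -0.134] [0.622  0.0627 0.1494] 0.0006610438784326377 [ 0.06  0.18 -0.16]
[[-0.    -0.233  0.973]
 [-0.     0.973  0.233]
 [-1.    -0.    -0.   ]]
```

{"api": "drive_tool", "payload": {
  "jaw": [-1, -1, -1, -1, -1, -1, -1, -1],
  "translation": [
    [1.7, -2.1, 0],
    [3.4, -4.2, 0],
    [3.4, -4.2, -2],
    [3.4, -4.2, -4],
    [3.4, -4.2, -6],
    [3.4, -4.2, -7],
    [3.4, -4.2, -7.3],
    [3.4, -4.2, -7.3]
  ],
  "dr": [
    [0, 0, 0],
    [0, 0, 0],
    [0, 0, 0],
    [0, 0, 0],
    [0, 0, 0],
    [0, 0, 0],
    [0, 0, 0],
    [0, 0, 0]
  ]
}}

```text
t: 2.9
eef_pos: [0.656, 0.0205, 0.0761]
orientation: [0.702, -0.083, 0.703, 0.083]
wrist_force: [0.1, -0.2, 0.1]
width: 0.001
```

{"api": "drive_tool", "payload": {
  "jaw": [-1, -1],
  "translation": [
    [0, 0, 0],
    [0, 0, 0]
  ],
  "dr": [
    [0, 0, 0],
    [0, 0, 0]
  ]
}}

```text
t: 3.1
eef_pos: [0.6569, 0.0205, 0.0775]
orientation: [0.703, -0.083, 0.702, 0.083]
wrist_force: [0.6, -0.2, -0.1]
width: 0.001
```

{"api": "drive_tool", "payload": {
  "jaw": [-1, -1, -1],
  "translation": [
    [0, 0, -0.3],
    [0, 0, -0.6],
    [0, 0, -0.6]
  ],
  "dr": [
    [0, 0, 0],
    [0, 0, 0],
    [0, 0, 0]
  ]
}}

```text
t: 3.4
eef_pos: [0.656, 0.0204, 0.0698]
orientation: [0.702, -0.083, 0.703, 0.083]
wrist_force: [0.2, -0.2, -0.5]
width: 0.003
```

{"api": "drive_tool", "payload": {
  "jaw": [-1, -1],
  "translation": [
    [0, 0, -0.15],
    [0, 0, -0.15]
  ],
  "dr": [
    [0, 0, 0],
    [0, 0, 0]
  ]
}}

```text
t: 3.6
eef_pos: [0.6561, 0.0204, 0.0686]
orientation: [0.702, -0.083, 0.702, 0.083]
wrist_force: [-0.9, 0.2, 0.0]
width: -0.002
```

{"api": "drive_tool", "payload": {
  "jaw": [-1, -1],
  "translation": [
    [0, 0, -0.15],
    [0, 0, -0.15]
  ],
  "dr": [
    [0, 0, 0],
    [0, 0, 0]
  ]
}}

```text
t: 3.8
eef_pos: [0.6562, 0.0204, 0.0671]
orientation: [0.702, -0.083, 0.702, 0.083]
wrist_force: [0.2, -0.6, -0.3]
width: 0.002
```

{"api": "drive_tool", "payload": {
  "jaw": [-1, -1],
  "translation": [
    [0, 0, -0.1],
    [0, 0, -0.1]
  ],
  "dr": [
    [0, 0, 0],
    [0, 0, 0]
  ]
}}

```text
t: 4.0
eef_pos: [0.6562, 0.0204, 0.0661]
orientation: [0.702, -0.083, 0.702, 0.083]
wrist_force: [0.7, -0.3, -0.3]
width: -0.001
```

{"api": "drive_tool", "payload": {
  "jaw": [-1, -1],
  "translation": [
    [0, 0, -0.1],
    [0, 0, -0.1]
  ],
  "dr": [
    [0, 0, 0],
    [0, 0, 0]
  ]
}}

```text
t: 4.2
eef_pos: [0.6562, 0.0204, 0.0651]
orientation: [0.702, -0.083, 0.702, 0.083]
wrist_force: [-0.1, -0.2, -0.3]
width: -0.001
```

{"api": "drive_tool", "payload": {
  "jaw": [-1, -1],
  "translation": [
    [0, 0, -0.1],
    [0, 0, -0.1]
  ],
  "dr": [
    [0, 0, 0],
    [0, 0, 0]
  ]
}}

```text
t: 4.4
eef_pos: [0.6562, 0.0204, 0.0642]
orientation: [0.702, -0.083, 0.702, 0.083]
wrist_force: [-0.9, -0.0, 0.0]
width: -0.002
```

{"api": "drive_tool", "payload": {
  "jaw": [-1, -1],
  "translation": [
    [0, 0, -0.1],
    [0, 0, -0.1]
  ],
  "dr": [
    [0, 0, 0],
    [0, 0, 0]
  ]
}}

```text
t: 4.6
eef_pos: [0.6562, 0.0204, 0.0631]
orientation: [0.702, -0.083, 0.702, 0.083]
wrist_force: [0.1, 0.7, 0.3]
width: 0.002
```

{"api": "drive_tool", "payload": {
  "jaw": [-1, -1],
  "translation": [
    [0, 0, -0.1],
    [0, 0, -0.1]
  ],
  "dr": [
    [0, 0, 0],
    [0, 0, 0]
  ]
}}

```text
t: 4.8
eef_pos: [0.6562, 0.0204, 0.0621]
orientation: [0.702, -0.083, 0.702, 0.083]
wrist_force: [-0.0, 1.4, -1.8]
width: -0.001
```

```bash
python3 st.py
python3 - <<'E'
from h import *
cv2.imwrite("pics/s3.png",cv2.resize(snapshot("scene")[180:330,200:400],None,fx=4,fy=4))
cv2.imwrite("pics/w3.png",snapshot("wrist"))
for i in range(4):
    print(bot.get_state()["wrist_force"].round(2), bot.get_state()["moment"].round(3)); snapshot("top")
E
```

```text
4.8 [ 0.031  0.411 -0.012  1.148 -0.    -0.203] [0.6562 0.0204 0.0621] -0.0009575974518799603 [-0.04  1.35 -1.78]
[[-0.    -0.232  0.973]
 [-0.     0.973  0.232]
 [-1.     0.    -0.   ]]
[-1.3  -0.61 -0.29] [ 0.042 -0.076 -0.056]
[ 0.1  -0.75  0.35] [-0.012  0.043 -0.032]
[0.61 0.47 0.6 ] [-0.011  0.003  0.05 ]
[-0.03  0.78  0.01] [ 0.073  0.001 -0.037]
```

View pics/s3.png

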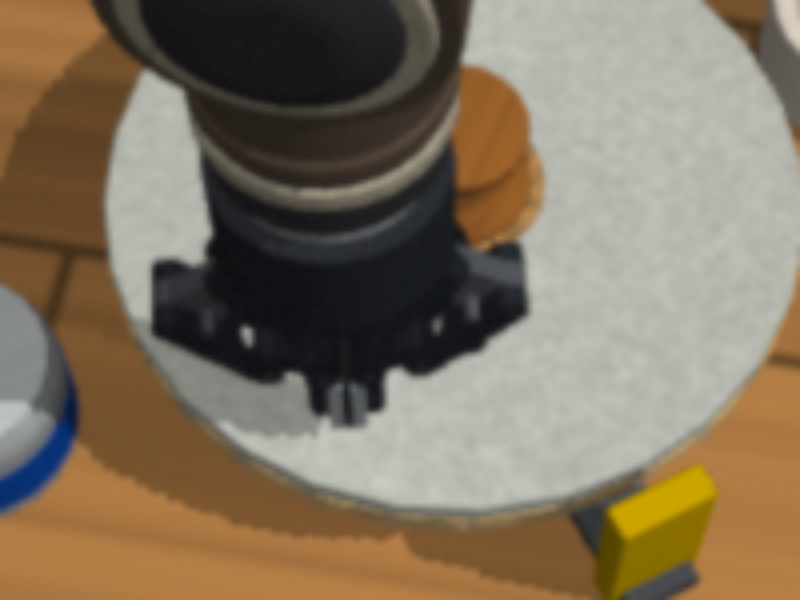

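View pics/w3.png

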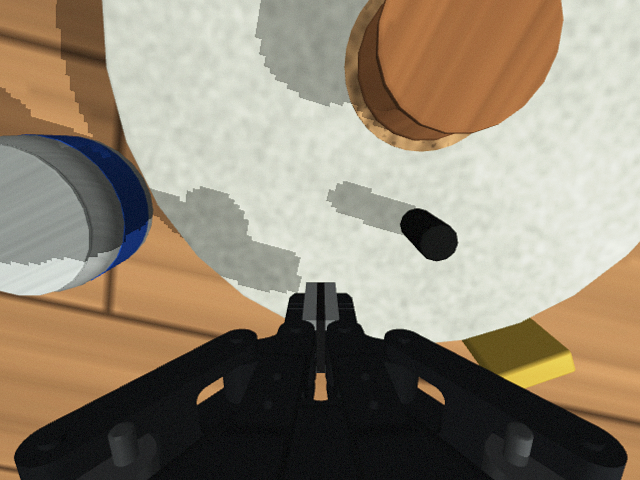

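{"api": "drive_tool", "payload": {
  "jaw": [-1, -1],
  "translation": [
    [0, 0, -0.1],
    [0, 0, -0.1]
  ],
  "dr": [
    [0, 0, 0],
    [0, 0, 0]
  ]
}}

```text
t: 5.3
eef_pos: [0.6562, 0.0204, 0.0611]
orientation: [0.702, -0.083, 0.702, 0.083]
wrist_force: [-0.6, -0.2, -0.4]
width: 0.002
```

{"api": "drive_tool", "payload": {
  "jaw": [-1, -1],
  "translation": [
    [0, 0, -0.1],
    [0, 0, -0.1]
  ],
  "dr": [
    [0, 0, 0],
    [0, 0, 0]
  ]
}}

```text
t: 5.5
eef_pos: [0.6562, 0.0204, 0.0601]
orientation: [0.702, -0.083, 0.702, 0.083]
wrist_force: [-0.5, -0.2, -0.4]
width: 0.002
```

{"api": "drive_tool", "payload": {
  "jaw": [-1, -1],
  "translation": [
    [0, 0, -0.1],
    [0, 0, -0.1]
  ],
  "dr": [
    [0, 0, 0],
    [0, 0, 0]
  ]
}}

```text
t: 5.7
eef_pos: [0.6562, 0.0204, 0.0591]
orientation: [0.702, -0.083, 0.702, 0.083]
wrist_force: [0.3, -0.6, -0.7]
width: -0.001
```

Run:
```python
from h import *
for z in (.05,.054,.057,.06,.065): print(z,back("scene",(286.75,286),z))
for p in ([.6562,.0204,.048],[.6562,.0204,.055],[.6562,.0204,.06]): print(proj("scene",p))
```

```text
0.05 [0.65320401 0.01980176 0.05      ]
0.054 [0.65497716 0.02028401 0.054     ]
0.057 [0.65630701 0.02064571 0.057     ]
0.06 [0.65763687 0.0210074  0.06      ]
0.065 [0.6598533  0.02161022 0.065     ]
[[286.80065546 288.41204751]]
[[286.64633289 286.46998263]]
[[286.53457086 285.06351891]]
```

{"api": "drive_tool", "payload": {
  "jaw": [-1, -1, -1],
  "translation": [
    [0, 0, -0.1],
    [0, 0, -0.2],
    [0, 0, -0.2]
  ],
  "dr": [
    [0, 0, 0],
    [0, 0, 0],
    [0, 0, 0]
  ]
}}

```text
t: 6.0
eef_pos: [0.6561, 0.0204, 0.0571]
orientation: [0.702, -0.083, 0.702, 0.083]
wrist_force: [0.1, 0.5, -0.0]
width: -0.001
```

{"api": "drive_tool", "payload": {
  "jaw": [-1, -1, -1],
  "translation": [
    [0, 0, -0.1],
    [0, 0, -0.2],
    [0, 0, -0.2]
  ],
  "dr": [
    [0, 0, 0],
    [0, 0, 0],
    [0, 0, 0]
  ]
}}

```text
t: 6.3
eef_pos: [0.6562, 0.0204, 0.0551]
orientation: [0.702, -0.083, 0.702, 0.083]
wrist_force: [0.4, 0.2, -0.5]
width: 0.005
```

Run:
```python
from h import *
cv2.imwrite("pics/s4.png",cv2.resize(snapshot("scene")[230:330,220:350],None,fx=6,fy=6))
```

```text
(no output)
```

View pics/s4.png

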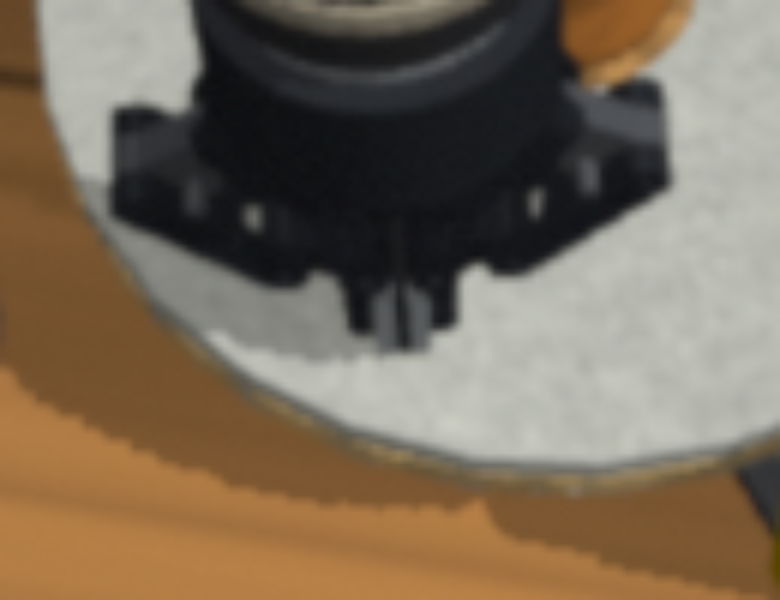

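{"api": "drive_tool", "payload": {
  "jaw": [-1, -1],
  "translation": [
    [0, 0, -0.1],
    [0, 0, -0.1]
  ],
  "dr": [
    [0, 0, 0],
    [0, 0, 0]
  ]
}}

```text
t: 6.55
eef_pos: [0.6562, 0.0204, 0.0542]
orientation: [0.702, -0.083, 0.702, 0.083]
wrist_force: [-0.5, 0.5, 0.1]
width: 0.001
```

{"api": "drive_tool", "payload": {
  "jaw": [-1, -1],
  "translation": [
    [0, 0, -0.1],
    [0, 0, -0.1]
  ],
  "dr": [
    [0, 0, 0],
    [0, 0, 0]
  ]
}}

```text
t: 6.75
eef_pos: [0.6562, 0.0204, 0.0531]
orientation: [0.702, -0.083, 0.702, 0.083]
wrist_force: [-0.5, 1.2, -0.4]
width: -0.003
```

{"api": "drive_tool", "payload": {
  "jaw": [-1, -1],
  "translation": [
    [0, 0, -0.1],
    [0, 0, -0.1]
  ],
  "dr": [
    [0, 0, 0],
    [0, 0, 0]
  ]
}}

```text
t: 6.95
eef_pos: [0.6562, 0.0204, 0.0521]
orientation: [0.702, -0.083, 0.702, 0.083]
wrist_force: [0.1, -0.4, 1.0]
width: 0.003
```

{"api": "drive_tool", "payload": {
  "jaw": [-1, -1],
  "translation": [
    [0, 0, -0.1],
    [0, 0, -0.1]
  ],
  "dr": [
    [0, 0, 0],
    [0, 0, 0]
  ]
}}

```text
t: 7.15
eef_pos: [0.6562, 0.0204, 0.0511]
orientation: [0.702, -0.083, 0.702, 0.083]
wrist_force: [0.2, -0.7, -1.0]
width: 0.004
```

{"api": "drive_tool", "payload": {
  "jaw": [-1, -1],
  "translation": [
    [0, 0, -0.1],
    [0, 0, -0.1]
  ],
  "dr": [
    [0, 0, 0],
    [0, 0, 0]
  ]
}}

```text
t: 7.35
eef_pos: [0.6562, 0.0204, 0.0502]
orientation: [0.702, -0.083, 0.702, 0.083]
wrist_force: [0.1, 0.4, 0.5]
width: 0.002
```

{"api": "drive_tool", "payload": {
  "jaw": [-1, -1],
  "translation": [
    [0, 0, -0.1],
    [0, 0, -0.1]
  ],
  "dr": [
    [0, 0, 0],
    [0, 0, 0]
  ]
}}

```text
t: 7.55
eef_pos: [0.6562, 0.0204, 0.0491]
orientation: [0.702, -0.083, 0.702, 0.083]
wrist_force: [-0.6, -0.6, -0.2]
width: 0.0
```

Run:
```python
from h import *
print(bot.get_state()["joint_efforts"].round(2))
cv2.imwrite("pics/s5.png",cv2.resize(snapshot("scene")[230:330,220:350],None,fx=6,fy=6))
cv2.imwrite("pics/w5.png",cv2.resize(snapshot("wrist")[150:350,200:440],None,fx=3.3,fy=3))
```

```text
[-0.000e+00 -6.078e+01  3.406e+01 -4.000e-02 -0.000e+00 -0.000e+00]
```

View pics/s5.png

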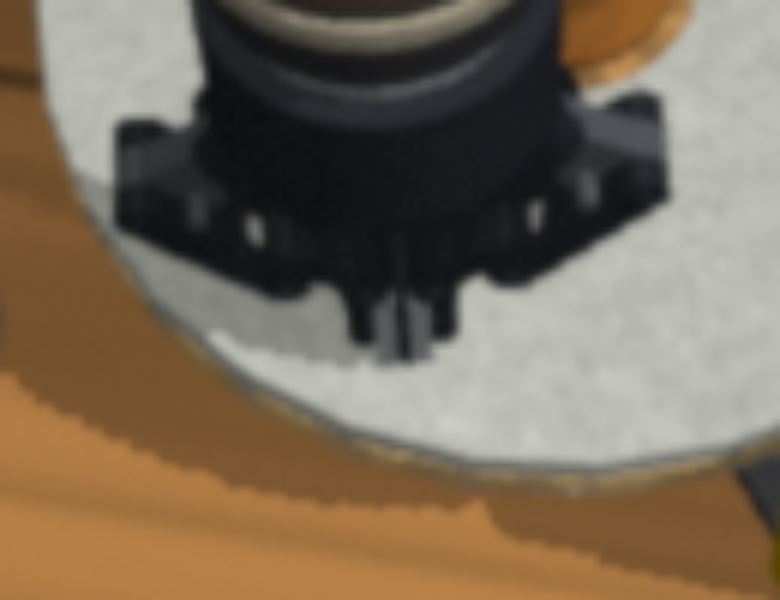

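View pics/w5.png

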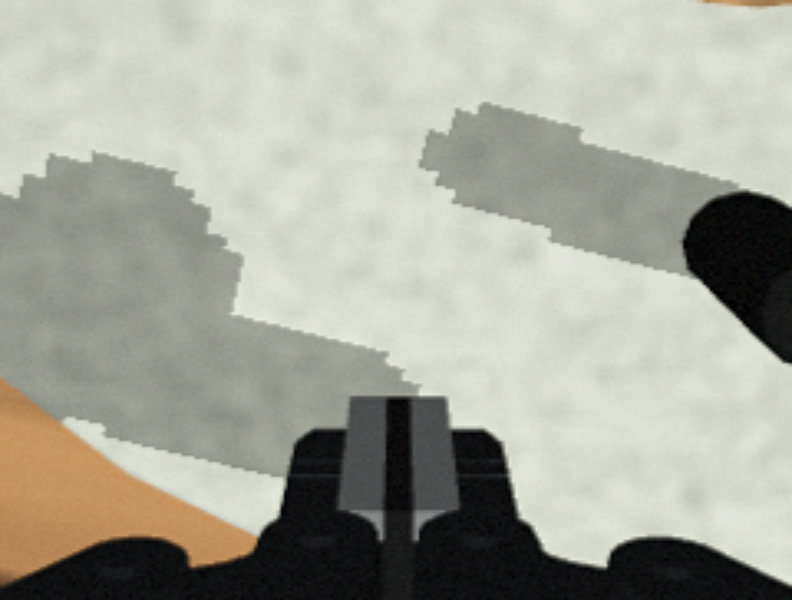

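{"api": "drive_tool", "payload": {
  "jaw": [-1, -1],
  "translation": [
    [0, 0, -0.1],
    [0, 0, -0.1]
  ],
  "dr": [
    [0, 0, 0],
    [0, 0, 0]
  ]
}}

```text
t: 7.85
eef_pos: [0.6562, 0.0204, 0.0482]
orientation: [0.702, -0.083, 0.702, 0.083]
wrist_force: [-0.1, 0.4, -0.1]
width: -0.003
```

{"api": "drive_tool", "payload": {
  "jaw": [-1, -1],
  "translation": [
    [0, 0, -0.1],
    [0, 0, -0.1]
  ],
  "dr": [
    [0, 0, 0],
    [0, 0, 0]
  ]
}}

```text
t: 8.05
eef_pos: [0.6562, 0.0204, 0.0471]
orientation: [0.702, -0.083, 0.702, 0.083]
wrist_force: [-0.2, -0.2, -0.2]
width: -0.0
```

{"api": "drive_tool", "payload": {
  "jaw": [-1, -1],
  "translation": [
    [0, 0, -0.1],
    [0, 0, -0.1]
  ],
  "dr": [
    [0, 0, 0],
    [0, 0, 0]
  ]
}}

```text
t: 8.25
eef_pos: [0.6562, 0.0204, 0.0461]
orientation: [0.702, -0.083, 0.702, 0.083]
wrist_force: [-0.1, 0.1, 0.4]
width: 0.001
```

{"api": "drive_tool", "payload": {
  "jaw": [-1, -1],
  "translation": [
    [0, 0, -0.1],
    [0, 0, -0.1]
  ],
  "dr": [
    [0, 0, 0],
    [0, 0, 0]
  ]
}}

```text
t: 8.45
eef_pos: [0.6562, 0.0204, 0.0452]
orientation: [0.702, -0.083, 0.702, 0.083]
wrist_force: [1.2, 0.6, -0.1]
width: -0.001
```

{"api": "drive_tool", "payload": {
  "jaw": [-1, -1],
  "translation": [
    [0, 0, -0.1],
    [0, 0, -0.1]
  ],
  "dr": [
    [0, 0, 0],
    [0, 0, 0]
  ]
}}

```text
t: 8.65
eef_pos: [0.6563, 0.0205, 0.0451]
orientation: [0.703, -0.083, 0.702, 0.083]
wrist_force: [-2.0, -1.2, 3.9]
width: 0.002
```

Run:
```python
from h import *
print(bot.get_state()["joint_efforts"].round(2))
cv2.imwrite("pics/s6.png",cv2.resize(snapshot("scene")[230:330,220:350],None,fx=6,fy=6))
cv2.imwrite("pics/w6.png",cv2.resize(snapshot("wrist")[150:350,200:440],None,fx=3.3,fy=3))
```

```text
[ -0.25 -57.75  32.92  -0.84  -0.11   0.  ]
```

View pics/w6.png

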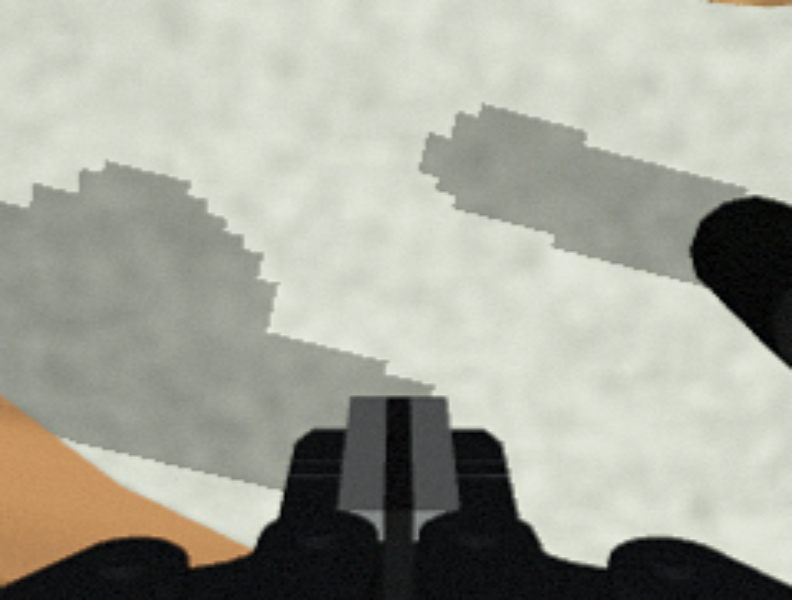

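{"api": "drive_tool", "payload": {
  "jaw": [-1, -1, -1, -1, -1],
  "translation": [
    [0, 0, 1],
    [-1, 0.2, 1.4],
    [-2, 0.5, 1.4],
    [-3, 0.7, 1.4],
    [-3, 0.7, 1.4]
  ],
  "dr": [
    [0, 0, 0],
    [0, 0, 0],
    [0, 0, 0],
    [0, 0, 0],
    [0, 0, 0]
  ]
}}

```text
t: 9.25
eef_pos: [0.6243, 0.0277, 0.0582]
orientation: [0.702, -0.083, 0.703, 0.083]
wrist_force: [-0.7, -0.5, -0.1]
width: -0.002
```

```bash
python3 st.py
python3 - <<'E'
from h import *
im=snapshot("scene")
cv2.imwrite("pics/s7.png",cv2.resize(im[130:350,200:420],None,fx=2.7,fy=2.7))
cv2.imwrite("pics/w7.png",snapshot("wrist"))
E
```

```text
9.25 [ 0.044  0.356 -0.101  1.115  0.    -0.19 ] [0.6243 0.0277 0.0582] -0.0021965334678812694 [-0.74 -0.47 -0.14]
[[-0.001 -0.233  0.973]
 [-0.     0.973  0.233]
 [-1.     0.    -0.001]]
```

View pics/s7.png

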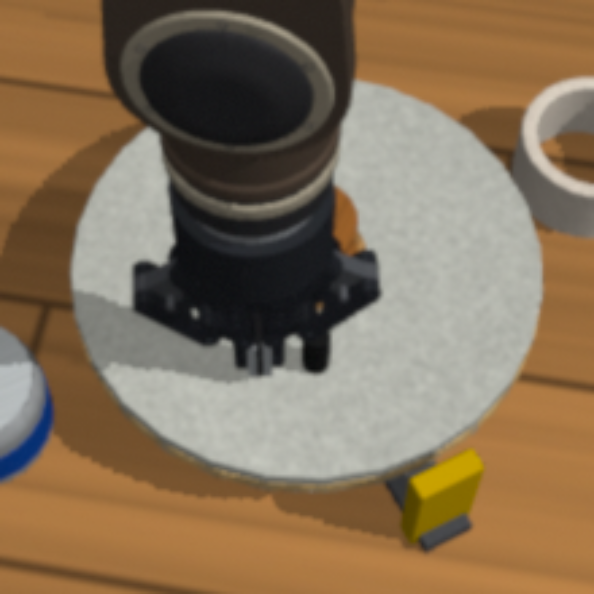

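View pics/w7.png

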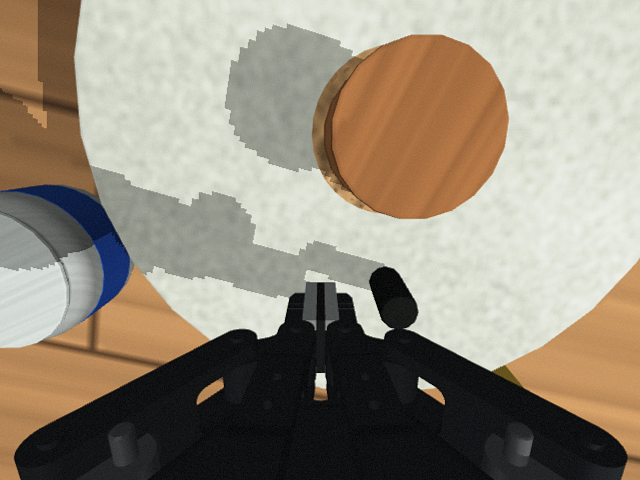

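{"api": "drive_tool", "payload": {
  "jaw": [-1, -1],
  "translation": [
    [0, 0, 0.5],
    [0, 0, 0.5]
  ],
  "dr": [
    [0, 0, 0],
    [0, 0, 0]
  ]
}}

```text
t: 9.55
eef_pos: [0.627, 0.0274, 0.064]
orientation: [0.703, -0.083, 0.702, 0.083]
wrist_force: [0.0, -0.0, 1.2]
width: -0.001
```

{"api": "drive_tool", "payload": {
  "jaw": [-1, -1, -1, -1, -1, -1, -1, -1],
  "translation": [
    [-0.1, 0.4, 0],
    [-0.25, 1.1, 0],
    [-0.45, 1.85, 0],
    [-0.75, 2.6, 0],
    [-1.0, 3.35, 0],
    [-1.1, 3.8, 0],
    [-0.5, 3.0, 0],
    [0, 2.0, 0]
  ],
  "dr": [
    [0, 0, 0],
    [0, 0, 0],
    [0, 0, 0],
    [0, 0, 0],
    [0, 0, 0],
    [0, 0, 0],
    [0, 0, 0],
    [0, 0, 0]
  ]
}}

```text
t: 10.35
eef_pos: [0.6268, 0.0472, 0.0634]
orientation: [0.702, -0.083, 0.702, 0.083]
wrist_force: [-0.1, 0.2, -0.1]
width: 0.001
```

```bash
python3 st.py
python3 - <<'E'
from h import *
for i in range(2):
    t=bot.get_state()["t"];im=snapshot("scene");print(t)
    cv2.imwrite(f"pics/s8{i}.png",cv2.resize(im[130:350,200:420],None,fx=2.7,fy=2.7))
E
```

```text
10.35 [ 0.075  0.359 -0.085  1.126 -0.    -0.16 ] [0.6268 0.0472 0.0634] 0.0012351105675112051 [-0.15  0.24 -0.07]
[[ 0.    -0.233  0.972]
 [-0.     0.972  0.233]
 [-1.    -0.     0.   ]]
10.35
10.4
```

View pics/s80.png

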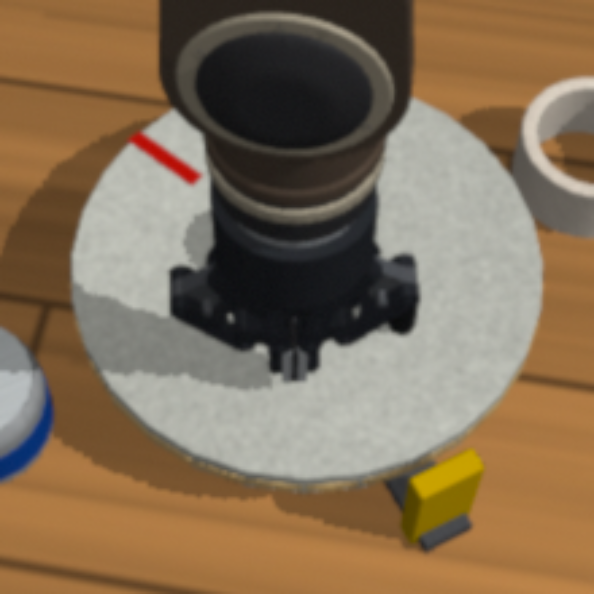

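View pics/s81.png

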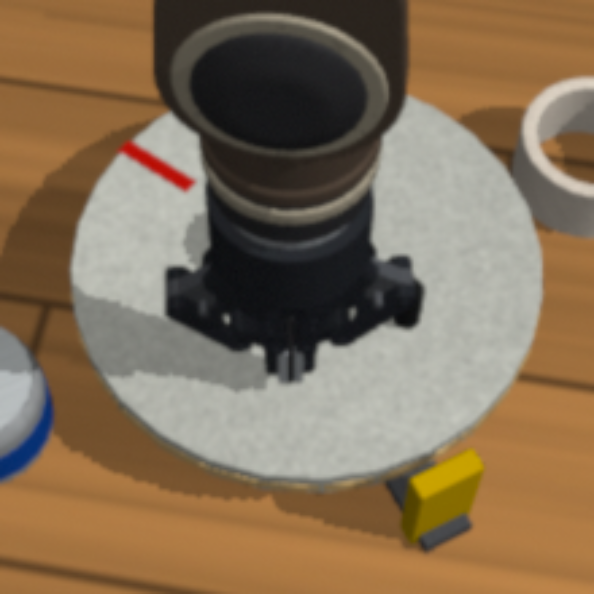

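```bash
cat >> h.py <<'E'
C=np.array([.5425,.041]); G=36.0
def stripe(im,n="scene"):
    m=(im[...,2]>110)&(im[...,1]<60)&(im[...,0]<60); m[:130]=0;m[350:]=0;m[:,:200]=0;m[:,430:]=0
    ys,xs=np.nonzero(m)
    if len(xs)<8: return None
    P=np.array([back(n,(x,y),.057)[:2] for x,y in zip(xs,ys)])-C
    r=np.hypot(*P.T); k=(r>.085)&(r<.139); p=P[k].mean(0)
    return np.degrees(np.arctan2(p[1],p[0]))%360, np.hypot(*p), k.sum()
def meas(n="scene"):
    t=bot.get_state()["t"]; im=snapshot(n); s=stripe(im,n)
    if s: print(round(t,3),n,"stripe deg",round(s[0],2),"togo",round((G-s[0])%360,1),"r",round(s[1],4),s[2])
    else: print(t,n,"none")
    return im
E
python3 -c "
from h import *
print(stripe(cv2.imread('pics/scene0.png')),stripe(cv2.imread('pics/top0.png'),'top'))
for i in range(4): meas('scene')
meas('top')"
```

```text
(np.float64(193.40980349708514), np.float64(0.11183830741296769), np.int64(107)) (np.float64(193.92212614341304), np.float64(0.11296745826572), np.int64(117))
10.45 scene stripe deg 248.75 togo 147.3 r 0.1128 112
10.5 scene stripe deg 252.65 togo 143.4 r 0.1129 113
10.55 scene stripe deg 256.48 togo 139.5 r 0.1131 117
10.6 scene stripe deg 260.45 togo 135.6 r 0.1138 121
10.65 top stripe deg 263.86 togo 132.1 r 0.1239 69
```

{"api": "drive_tool", "payload": {
  "jaw": [-1, -1, -1, -1, -1],
  "translation": [
    [0.5, -0.5, 2],
    [1.5, -1.3, 4],
    [2.9, -2.6, 4],
    [2.9, -2.6, 4],
    [2.9, -2.6, 4]
  ],
  "dr": [
    [0, 0, 0],
    [0, 0, 0],
    [0, 0, 0],
    [0, 0, 0],
    [0, 0, 0]
  ]
}}

```text
t: 11.2
eef_pos: [0.6548, 0.0214, 0.1028]
orientation: [0.702, -0.082, 0.703, 0.083]
wrist_force: [0.2, -0.2, 0.4]
width: 0.001
```

```bash
python3 st.py; python3 -c "
from h import *
im=meas('scene');meas()
cv2.imwrite('pics/s9.png',cv2.resize(im[130:350,200:420],None,fx=2.7,fy=2.7))"
```

```text
11.2 [ 0.033  0.393  0.052  1.231  0.    -0.201] [0.6548 0.0214 0.1028] 0.0005720698933207363 [ 0.22 -0.23  0.4 ]
[[-0.001 -0.232  0.973]
 [ 0.     0.973  0.232]
 [-1.     0.    -0.001]]
11.2 scene stripe deg 304.69 togo 91.3 r 0.1286 54
11.25 scene stripe deg 308.21 togo 87.8 r 0.1232 78
```

View pics/s9.png

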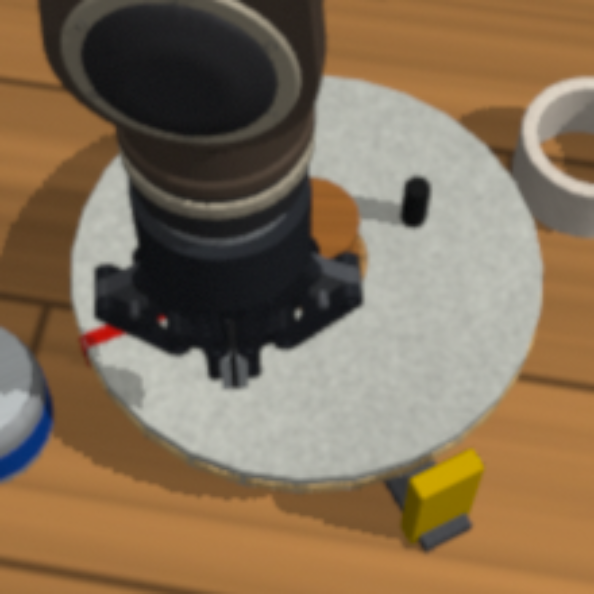

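{"api": "drive_tool", "payload": {
  "jaw": [-1, -1, -1, -1, -1, -1, -1, -1],
  "translation": [
    [0, 0, 0],
    [0, 0, 0],
    [0, 0, 0],
    [0, 0, 0],
    [0, 0, 0],
    [0, 0, 0],
    [0, 0, 0],
    [0, 0, 0]
  ],
  "dr": [
    [0, 0, 0],
    [0, 0, 0],
    [0, 0, 0],
    [0, 0, 0],
    [0, 0, 0],
    [0, 0, 0],
    [0, 0, 0],
    [0, 0, 0]
  ]
}}

```text
t: 12.1
eef_pos: [0.6553, 0.0214, 0.1033]
orientation: [0.702, -0.083, 0.702, 0.083]
wrist_force: [1.1, -0.1, 0.3]
width: -0.002
```

```bash
python3 -c "
from h import *
for i in range(9):
    im=meas('scene')
    cv2.imwrite(f'pics/g{i}.png',cv2.resize(im[230:330,270:400],None,fx=6,fy=6))"
```

```text
12.1 scene stripe deg 5.4 togo 30.6 r 0.1148 155
12.15 scene stripe deg 8.65 togo 27.4 r 0.1154 162
12.2 scene stripe deg 11.73 togo 24.3 r 0.1149 159
12.25 scene stripe deg 14.89 togo 21.1 r 0.1151 154
12.3 scene stripe deg 18.02 togo 18.0 r 0.1152 151
12.35 scene stripe deg 21.15 togo 14.8 r 0.1151 152
12.4 scene stripe deg 24.26 togo 11.7 r 0.1156 151
12.45 scene stripe deg 27.33 togo 8.7 r 0.1153 150
12.5 scene stripe deg 30.39 togo 5.6 r 0.1148 148
```

```bash
python3 -c "
from h import *
for i in range(3):
    im=meas('scene')
    cv2.imwrite(f'pics/h{i}.png',cv2.resize(im[230:330,270:400],None,fx=6,fy=6))"
```

```text
12.55 scene stripe deg 33.45 togo 2.5 r 0.1152 148
12.6 scene stripe deg 36.55 togo 359.5 r 0.1149 147
12.65 scene stripe deg 39.57 togo 356.4 r 0.115 147
```

View pics/h1.png

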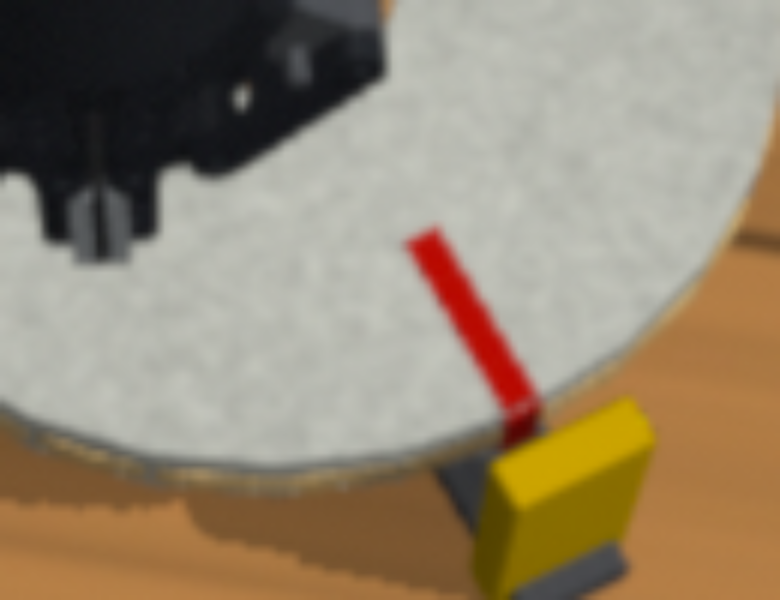

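{"api": "drive_tool", "payload": {
  "jaw": [-1, -1, -1, -1, -1, -1, -1, -1],
  "translation": [
    [0, 0, 0],
    [0, 0, 0],
    [0, 0, 0],
    [0, 0, 0],
    [0, 0, 0],
    [0, 0, 0],
    [0, 0, 0],
    [0, 0, 0]
  ],
  "dr": [
    [0, 0, 0],
    [0, 0, 0],
    [0, 0, 0],
    [0, 0, 0],
    [0, 0, 0],
    [0, 0, 0],
    [0, 0, 0],
    [0, 0, 0]
  ]
}}

```text
t: 13.5
eef_pos: [0.6553, 0.0214, 0.1033]
orientation: [0.702, -0.083, 0.702, 0.083]
wrist_force: [-0.2, -0.6, -0.8]
width: -0.002
```

```bash
python3 -c "
from h import *
for i in range(3): im=meas('scene')"
```

```text
13.5 scene stripe deg 88.89 togo 307.1 r 0.1144 127
13.55 scene stripe deg 91.64 togo 304.4 r 0.114 126
13.6 scene stripe deg 94.44 togo 301.6 r 0.114 125
```

{"api": "drive_tool", "payload": {
  "jaw": [-1, -1, -1, -1, -1, -1, -1, -1],
  "translation": [
    [0, 0, 0],
    [0, 0, 0],
    [0, 0, 0],
    [0, 0, 0],
    [0, 0, 0],
    [0, 0, 0],
    [0, 0, 0],
    [0, 0, 0]
  ],
  "dr": [
    [0, 0, 0],
    [0, 0, 0],
    [0, 0, 0],
    [0, 0, 0],
    [0, 0, 0],
    [0, 0, 0],
    [0, 0, 0],
    [0, 0, 0]
  ]
}}

```text
t: 14.45
eef_pos: [0.6553, 0.0214, 0.1033]
orientation: [0.702, -0.083, 0.702, 0.083]
wrist_force: [0.1, 0.0, -0.4]
width: 0.0
```

```bash
python3 -c "
from h import *
for i in range(3): im=meas('scene')"
```

```text
14.45 scene stripe deg 139.67 togo 256.3 r 0.1137 105
14.5 scene stripe deg 142.22 togo 253.8 r 0.1136 104
14.55 scene stripe deg 144.72 togo 251.3 r 0.1134 102
```

```bash
cat > fit.py <<'E'
import numpy as np
from scipy.optimize import least_squares
D=[(11.25,-51.79),(12.1,5.4),(12.3,18.02),(12.5,30.39),(12.65,39.57),(13.5,88.89),(13.55,91.64),(13.6,94.44),(14.45,139.67),(14.5,142.22),(14.55,144.72)]
import sys
D+=eval(sys.argv[1]) if len(sys.argv)>1 else []
D=np.array(D)[1:]; t,a=D[:,0]-12.1,np.radians(D[:,1])
def th(p,t):
    a0,w,k,c=p; return a0+(w+c/k)/k*(1-np.exp(-k*t))-c/k*t
r=least_squares(lambda p:np.r_[(th(p,t)-a)/.008,(p[2]-.07)/.03,(p[3]-.03)/.015],[a[0],1.1,.07,.03]); p=r.x; print(p,np.degrees(th(p,t)-a).round(2))
k,c=p[2:]; T=np.log(1+p[1]*k/c)/k; print("stop at",12.1+T,np.degrees(th(p,T)))
for x in (350,360,370,380,386,391,396,401):
    g=np.linspace(0,T,20000); i=np.searchsorted(th(p,g),np.radians(x)); 
    if i<20000: print(x,round(12.1+g[i],2),"w",round((p[1]+c/k)*np.exp(-k*g[i])-c/k,3))
E
python3 fit.py
```

```text
[0.09469681 1.10867171 0.06447941 0.02853441] [ 0.03 -0.   -0.01 -0.06  0.02  0.05  0.02 -0.02 -0.03  0.01]
stop at 31.55223559159755 497.3615705563143
350 19.81 w 0.501
360 20.17 w 0.479
370 20.54 w 0.457
380 20.93 w 0.435
386 21.18 w 0.421
391 21.39 w 0.41
396 21.6 w 0.398
401 21.83 w 0.386
```

{"api": "drive_tool", "payload": {
  "jaw": [-1, -1, -1, -1, -1, -1, -1, -1],
  "translation": [
    [0, 0, 0],
    [0, 0, 0],
    [0, 0, 0],
    [0, 0, 0],
    [0, 0, 0],
    [0, 0, 0],
    [0, 0, 0],
    [0, 0, 0]
  ],
  "dr": [
    [0, 0, 0],
    [0, 0, 0],
    [0, 0, 0],
    [0, 0, 0],
    [0, 0, 0],
    [0, 0, 0],
    [0, 0, 0],
    [0, 0, 0]
  ]
}}

```text
t: 15.4
eef_pos: [0.6553, 0.0214, 0.1033]
orientation: [0.702, -0.083, 0.702, 0.083]
wrist_force: [-0.2, 0.3, 0.3]
width: 0.004
```

{"api": "drive_tool", "payload": {
  "jaw": [-1, -1, -1, -1, -1, -1, -1, -1],
  "translation": [
    [0, 0, 0],
    [0, 0, 0],
    [0, 0, 0],
    [0, 0, 0],
    [0, 0, 0],
    [0, 0, 0],
    [0, 0, 0],
    [0, 0, 0]
  ],
  "dr": [
    [0, 0, 0],
    [0, 0, 0],
    [0, 0, 0],
    [0, 0, 0],
    [0, 0, 0],
    [0, 0, 0],
    [0, 0, 0],
    [0, 0, 0]
  ]
}}

```text
t: 16.2
eef_pos: [0.6553, 0.0214, 0.1033]
orientation: [0.702, -0.083, 0.702, 0.083]
wrist_force: [0.0, 0.1, -0.4]
width: -0.001
```

{"api": "drive_tool", "payload": {
  "jaw": [-1, -1, -1, -1, -1, -1, -1, -1],
  "translation": [
    [0, 0, 0],
    [0, 0, 0],
    [0, 0, 0],
    [0, 0, 0],
    [0, 0, 0],
    [0, 0, 0],
    [0, 0, 0],
    [0, 0, 0]
  ],
  "dr": [
    [0, 0, 0],
    [0, 0, 0],
    [0, 0, 0],
    [0, 0, 0],
    [0, 0, 0],
    [0, 0, 0],
    [0, 0, 0],
    [0, 0, 0]
  ]
}}

```text
t: 17.0
eef_pos: [0.6553, 0.0214, 0.1033]
orientation: [0.702, -0.083, 0.702, 0.083]
wrist_force: [-0.5, -0.3, -0.1]
width: -0.004
```

```bash
python3 st.py; python3 -c "
from h import *
for i in range(3): im=meas('scene')"
```

```text
17.0 [ 0.033  0.393  0.053  1.231 -0.    -0.202] [0.6553 0.0214 0.1033] -0.0037559766168533313 [-0.51 -0.34 -0.07]
[[ 0.    -0.232  0.973]
 [-0.     0.973  0.232]
 [-1.    -0.     0.   ]]
17.0 scene stripe deg 253.42 togo 142.6 r 0.1299 41
17.05 scene stripe deg 255.26 togo 140.7 r 0.1292 44
17.1 scene stripe deg 257.24 togo 138.8 r 0.1279 49
```

{"api": "drive_tool", "payload": {
  "jaw": [-1, -1, -1, -1, -1, -1, -1, -1],
  "translation": [
    [0, 0, -1],
    [0, 0, -2],
    [0, 0, -3],
    [0, 0, -4],
    [0, 0, -4.6],
    [0, 0, -5],
    [0, 0, -5.2],
    [0, 0, -5.3]
  ],
  "dr": [
    [0, 0, 0],
    [0, 0, 0],
    [0, 0, 0],
    [0, 0, 0],
    [0, 0, 0],
    [0, 0, 0],
    [0, 0, 0],
    [0, 0, 0]
  ]
}}

```text
t: 17.95
eef_pos: [0.6554, 0.0214, 0.0503]
orientation: [0.702, -0.083, 0.702, 0.083]
wrist_force: [-0.4, -1.0, -0.2]
width: 0.002
```

```bash
python3 st.py; python3 -c "
from h import *
for i in range(3): im=meas('scene')"
```

```text
17.95 [ 0.033  0.415 -0.033  1.122 -0.    -0.202] [0.6554 0.0214 0.0503] 0.0023328862327037687 [-0.36 -0.99 -0.16]
[[ 0.    -0.232  0.973]
 [ 0.     0.973  0.232]
 [-1.    -0.     0.   ]]
17.95 scene stripe deg 287.5 togo 108.5 r 0.1179 107
18.0 scene stripe deg 289.13 togo 106.9 r 0.1184 106
18.05 scene stripe deg 290.8 togo 105.2 r 0.1179 109
```

{"api": "drive_tool", "payload": {
  "jaw": [-1, -1, -1, -1, -1, -1, -1, -1],
  "translation": [
    [0, 0, 0],
    [0, 0, 0],
    [0, 0, 0],
    [0, 0, 0],
    [0, 0, 0],
    [0, 0, 0],
    [0, 0, 0],
    [0, 0, 0]
  ],
  "dr": [
    [0, 0, 0],
    [0, 0, 0],
    [0, 0, 0],
    [0, 0, 0],
    [0, 0, 0],
    [0, 0, 0],
    [0, 0, 0],
    [0, 0, 0]
  ]
}}

```text
t: 18.9
eef_pos: [0.6552, 0.0214, 0.0503]
orientation: [0.702, -0.083, 0.702, 0.083]
wrist_force: [-1.0, 0.3, 0.2]
width: -0.005
```

{"api": "drive_tool", "payload": {
  "jaw": [-1, -1, -1, -1, -1, -1, -1, -1],
  "translation": [
    [0, 0, 0],
    [0, 0, 0],
    [0, 0, 0],
    [0, 0, 0],
    [0, 0, 0],
    [0, 0, 0],
    [0, 0, 0],
    [0, 0, 0]
  ],
  "dr": [
    [0, 0, 0],
    [0, 0, 0],
    [0, 0, 0],
    [0, 0, 0],
    [0, 0, 0],
    [0, 0, 0],
    [0, 0, 0],
    [0, 0, 0]
  ]
}}

```text
t: 19.7
eef_pos: [0.6553, 0.0214, 0.0503]
orientation: [0.702, -0.083, 0.702, 0.083]
wrist_force: [-0.5, 0.5, 1.0]
width: 0.004
```

```bash
python3 st.py; python3 -c "
from h import *
for i in range(4): im=meas('scene')
cv2.imwrite('pics/s10.png',cv2.resize(im[130:350,200:420],None,fx=2.7,fy=2.7))"
```

```text
19.7 [ 0.033  0.415 -0.033  1.123 -0.    -0.202] [0.6553 0.0214 0.0503] 0.003927833665150357 [-0.46  0.5   0.96]
[[-0.    -0.232  0.973]
 [-0.     0.973  0.232]
 [-1.    -0.    -0.   ]]
19.7 scene stripe deg 339.11 togo 56.9 r 0.1241 94
19.75 scene stripe deg 340.32 togo 55.7 r 0.1251 89
19.8 scene stripe deg 341.58 togo 54.4 r 0.1263 84
19.85 scene stripe deg 342.84 togo 53.2 r 0.1274 74
```

View pics/s10.png

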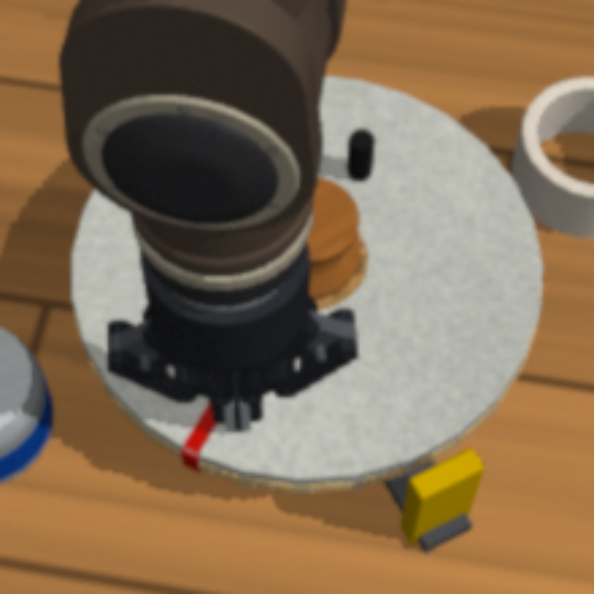

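{"api": "drive_tool", "payload": {
  "jaw": [-1, -1, -1, -1, -1, -1, -1, -1],
  "translation": [
    [0, 0, -0.05],
    [0, 0, -0.1],
    [0, 0, -0.1],
    [0, 0, -0.1],
    [0, 0, -0.1],
    [0, 0, -0.1],
    [0, 0, -0.1],
    [0, 0, -0.1]
  ],
  "dr": [
    [0, 0, 0],
    [0, 0, 0],
    [0, 0, 0],
    [0, 0, 0],
    [0, 0, 0],
    [0, 0, 0],
    [0, 0, 0],
    [0, 0, 0]
  ]
}}

```text
t: 20.7
eef_pos: [0.6553, 0.0214, 0.0493]
orientation: [0.702, -0.083, 0.702, 0.083]
wrist_force: [-0.1, -0.2, -1.0]
width: -0.0
```

```bash
python3 -c "
from h import *
for i in range(6): im=meas('scene')"
```

```text
20.7 scene stripe deg 3.21 togo 32.8 r 0.117 148
20.75 scene stripe deg 4.33 togo 31.7 r 0.1165 145
20.8 scene stripe deg 5.44 togo 30.6 r 0.1156 151
20.85 scene stripe deg 6.53 togo 29.5 r 0.1148 153
20.9 scene stripe deg 7.65 togo 28.4 r 0.115 155
20.95 scene stripe deg 8.74 togo 27.3 r 0.1155 165
```

{"api": "drive_tool", "payload": {
  "jaw": [-1, -1, -1, -1, -1, -1, -1, -1],
  "translation": [
    [0, 0, -0.1],
    [0, 0, -0.15],
    [0, 0, -0.2],
    [0, 0, -0.2],
    [0, 0, -0.2],
    [0, 0, -0.2],
    [0, 0, -0.2],
    [0, 0, -0.2]
  ],
  "dr": [
    [0, 0, 0],
    [0, 0, 0],
    [0, 0, 0],
    [0, 0, 0],
    [0, 0, 0],
    [0, 0, 0],
    [0, 0, 0],
    [0, 0, 0]
  ]
}}

```text
t: 21.8
eef_pos: [0.6553, 0.0214, 0.0473]
orientation: [0.702, -0.083, 0.702, 0.083]
wrist_force: [-0.1, -0.2, -0.7]
width: 0.002
```

```bash
python3 -c "
from h import *
for i in range(2): im=meas('scene')"; python3 st.py
```

```text
21.8 scene stripe deg 25.56 togo 10.4 r 0.1155 150
21.85 scene stripe deg 26.47 togo 9.5 r 0.1153 148
21.9 [ 0.033  0.417 -0.037  1.117 -0.    -0.202] [0.6553 0.0214 0.0473] 0.003344258531392412 [ 0.62  0.63 -0.37]
[[ 0.    -0.232  0.973]
 [-0.     0.973  0.232]
 [-1.    -0.     0.   ]]
```

{"api": "drive_tool", "payload": {
  "jaw": [-1, -1, -1, -1, -1, -1, -1, -1],
  "translation": [
    [0, 0, 0],
    [0, 0, -0.05],
    [0, 0, -0.1],
    [0, 0, -0.1],
    [0, 0, -0.4],
    [0, 0, -0.45],
    [0, 0, -0.45],
    [0, 0, -0.45]
  ],
  "dr": [
    [0, 0, 0],
    [0, 0, 0],
    [0, 0, 0],
    [0, 0, 0],
    [0, 0, 0],
    [0, 0, 0],
    [0, 0, 0],
    [0, 0, 0]
  ]
}}

```text
t: 22.7
eef_pos: [0.6556, 0.0217, 0.045]
orientation: [0.703, -0.083, 0.701, 0.083]
wrist_force: [-4.3, 0.5, 12.4]
width: -0.002
```

```bash
python3 st.py; python3 -c "
from h import *
for i in range(5): im=meas('scene')
print(bot.get_state()['wrist_force'])
cv2.imwrite('pics/b1.png',cv2.resize(im[230:330,270:400],None,fx=6,fy=6))"
```

```text
22.7 [ 0.033  0.417 -0.042  1.109  0.    -0.202] [0.6556 0.0217 0.045 ] -0.0024833967047961326 [-4.33  0.5  12.44]
[[ 0.002 -0.232  0.973]
 [ 0.001  0.973  0.232]
 [-1.     0.     0.002]]
22.7 scene stripe deg 35.51 togo 0.5 r 0.1152 147
22.75 scene stripe deg 35.53 togo 0.5 r 0.115 149
22.8 scene stripe deg 35.51 togo 0.5 r 0.1152 147
22.85 scene stripe deg 35.51 togo 0.5 r 0.1152 147
22.9 scene stripe deg 35.52 togo 0.5 r 0.1151 148
[-4.65999029  1.33139353 11.39989849]
```

View pics/b1.png

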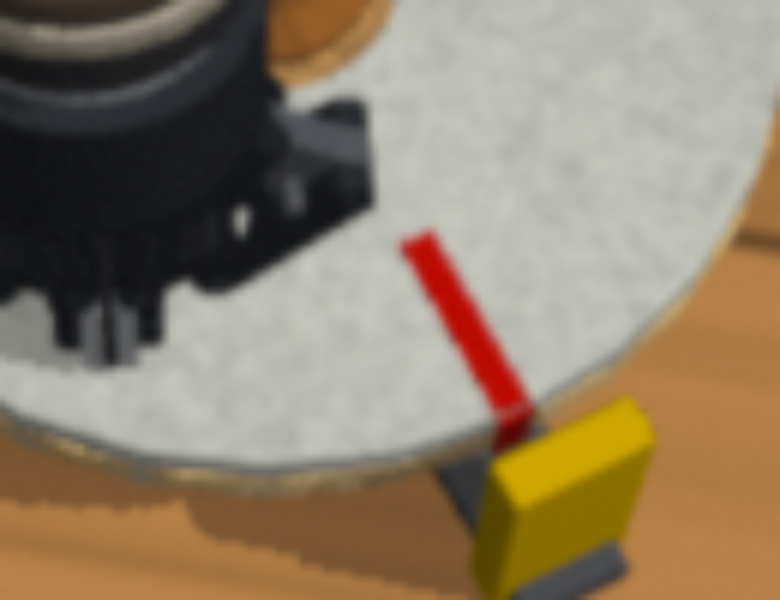

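{"api": "drive_tool", "payload": {
  "jaw": [-1, -1, -1, -1, -1, -1, -1, -1],
  "translation": [
    [0, 0, 0.1],
    [0, 0, 0.2],
    [0, 0, 0.5],
    [0, 0, 1],
    [0, 0, 3],
    [0, 0, 6],
    [0, 0, 9],
    [0, 0, 11]
  ],
  "dr": [
    [0, 0, 0],
    [0, 0, 0],
    [0, 0, 0],
    [0, 0, 0],
    [0, 0, 0],
    [0, 0, 0],
    [0, 0, 0],
    [0, 0, 0]
  ]
}}

```text
t: 23.75
eef_pos: [0.6558, 0.0214, 0.1553]
orientation: [0.703, -0.083, 0.702, 0.083]
wrist_force: [0.9, 0.4, 0.5]
width: 0.002
```

```bash
python3 st.py; python3 -c "
from h import *
for i in range(8): im=meas('scene')
cv2.imwrite('pics/b2.png',im); print(bot.get_state()['t'],back('scene',(314,208),.101))"
```

```text
23.75 [ 0.033  0.381  0.15   1.338 -0.    -0.202] [0.6558 0.0214 0.1553] 0.0020768201723315918 [0.93 0.42 0.55]
[[ 0.002 -0.232  0.973]
 [ 0.     0.973  0.232]
 [-1.    -0.     0.002]]
23.75 scene stripe deg 35.28 togo 0.7 r 0.1151 147
23.8 scene stripe deg 35.28 togo 0.7 r 0.1151 147
23.85 scene stripe deg 35.28 togo 0.7 r 0.1151 147
23.9 scene stripe deg 35.28 togo 0.7 r 0.1151 147
23.95 scene stripe deg 35.28 togo 0.7 r 0.1151 147
24.0 scene stripe deg 35.28 togo 0.7 r 0.1151 147
24.05 scene stripe deg 35.28 togo 0.7 r 0.1151 147
24.1 scene stripe deg 35.28 togo 0.7 r 0.1151 147
24.15 [0.5409133  0.04181588 0.101     ]
```

View pics/b2.png

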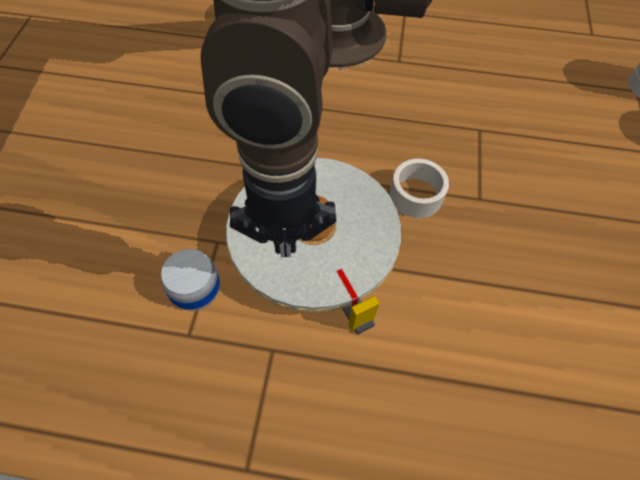

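The disc is at rest at 35.28°, which is steady and about 1° (2 mm) from the gate. The tape and tin look unmoved and the hand is clear, so I'm handing in.

```bash
python3 -c "
from h import *
print(bot.sign_off())"
```

```text
the job is handed in; nothing more can be done
None
```

I flicked the peg and the disc spun freely for about 12 seconds. As the red stripe came round to the gate the second time, I braked it with a shut fingertip pressing at about 12 N on the disc's top near the rim. I then lifted the hand clear and handed the job in at about 24 s; no verdict was reported.

**Last checks:**
- **Stripe:** the disc was still in eight pictures over 0.4 s, with the stripe at 35.3°. The gate is at about 36.0–36.5°, so the stripe is some 2–3 mm off the gate point, against the 18 mm allowed.
- **Tape, tin and holder:** the tape and tin look unmoved. The holder was partly hidden by the gripper in the last picture. What shows is upright and in the middle, but I did not measure it again.

**What disagreed with the data given:**
- The shut fingertips met the disc with the TCP at 45 mm, about 12 mm below the disc's top. I had expected them to reach 11 mm ahead of it. I found this by touching down slowly before the flick and used the measured contact height for the brake.
- Early on, a clipped move left the gripper almost directly over the peg. The peg had not moved in the next picture.
- The last part of the free spin was a little slower than my friction fit predicted, so I timed the brake from fresh pictures.

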